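Lock the disc sander and hold its guard open for a disc change

TASK

The worn disc on the bench sander is about to be changed. First take the red-headed lock pin from its wooden holder and stand it in the lock bore of the sander's deck, fully home, and let go of it; only then raise the spring-loaded guard (the white hood with the yellow bar) to 50 degrees (within about 5) above closed and keep holding it there, still: it springs shut if let go, so finish while holding it open. Leave the pin home and the glue bottle, sanding block and wood offcut where they are.

Things in the scene. Friction and masses are not known exactly. Their poses are not given: they have to be found in the camera images.
- pin_mid (a point): Lock pin, 80 mm tall, ~60 g, upright in the holder. Point on its axis half-way up, z towards the head. Below: steel shank 12 mm in diameter, 40 mm long, 3 mm chamfered foot. Above: red plastic head 24 mm in diameter, 40 mm tall (grip it there). The head's flat underside, level with this point, is the shoulder: it rests on the holder's top at the start, on the sander's deck when the pin is home.
- holder: Pin holder: fixed block of dark brown wood, 70 x 70 x 50 mm high, origin at the centre of its underside; one central vertical hole 16 mm wide, 44 mm deep, where the pin stands loosely. It is at one of three places to the sander's left (+y), the glue bottle and sanding block at the other two.
- lock_bore (a point): Lock bore, the only hole in the deck of the green sander: 15 mm wide, 2 mm chamfer, 46 mm deep, vertical, in a bare-metal 60 x 60 mm patch left (+y) of the guard. Point at the centre of its mouth, 100 mm above the bench; pin_mid comes here when the pin is home. Axes of the sander: x to its back (bar to hinge), y to its left, z up. Nearest guard edge 50 mm from the hole's centre.
- guard (a joint): Guard opening in rad: 0 closed (level), grows as its front rises, stop at 1.4; 50 degrees = 0.873. Off-white sheet-metal hood with a clear window over the disc, 200 x 190 mm, 25 mm deep, 0.35 to 0.6 kg. A spring (0.25 N m/rad, preloaded 0.15 N m) and its weight shut it from any angle; lifting at the bar takes 2 to 5 N.
- guard_grip (a point): Middle of the guard's yellow bar: round, 12 mm in diameter, 130 mm long, level along the sander's y, in front (-x) of the guard, 130 mm above the bench when closed. Dark bracket near each end (110 mm clear between), 39 mm clear gap to guard and sander front behind, bare bench below. The point turns with the guard; pinched from above on its front and back, the bar can turn between the fingers.
- guard_hinge (a point): Middle of the guard's hinge axis (along y), at the sander's back, 130 mm above the bench; fixed, axes as for lock_bore. The bar moves on an arc of 245 mm radius about it: at opening angle a it is 245 cos(a) mm in front (-x) of this point and 245 sin(a) mm above it.
- sander: Bench flat-disc sander, pale green, fixed: 250 mm deep (x from -100 to +150 mm), 350 mm wide, deck 100 mm high. Origin under its middle on the bench, same axes as lock_bore. lock_bore lies at x -50, y +145 mm; the guard spans y -95 to +95 mm.
- glue: White glue bottle with orange cap, 56 mm in diameter, 130 mm tall, loose; origin at the centre of its underside. Leave alone.
- block: Cork sanding block, 110 x 60 x 35 mm, loose; origin at the centre of its underside. Leave alone.
- offcut: Mid-brown wood offcut, 140 x 45 x 22 mm, loose, to the sander's right near the robot; origin at the centre of its underside. Leave alone.
There are look-alikes about, which are no part of the job. Of the things shaped like the part that bears pin_mid, the red one is meant.

How it is judged:
On the way, in this order (a step that is already met when the one before it is completed fails the run):
1. the lock pin stands fully home in the lock bore and is let go, the guard still shut (horizontal distance between pin_mid and lock_bore below 0.004 m and z of pin_mid in the frame of lock_bore between -0.005 and 0.004 m and angle between pin_mid's own z axis and vertical below 0.1 rad and contact force between each of the fingers, the arm and pin below 0.1 N and value of joint guard below 0.1 rad), for 0.2 s.
2. the robot holds the guard still at 45 to 55 degrees (value of joint guard between 0.7854 and 0.9599 rad and velocity of joint guard between -0.06 and 0.06 rad/s and contact force between any of the fingers, the arm and guard above 0.5 N), for 0.3 s.
At the end, for the whole second after the job is handed in: The robot holds the guard still at 50 degrees, within 5, pressing on it with at least 0.5 N, no loose thing touching it; the pin stands let go in the lock bore, shoulder within 4 mm of the deck, axis within 4 mm of the hole centre, upright within 0.1 rad (all of step 2 and horizontal distance between pin_mid and lock_bore below 0.004 m and z of pin_mid in the frame of lock_bore between -0.005 and 0.004 m and angle between pin_mid's own z axis and vertical below 0.1 rad and contact force between each of the fingers, the arm and pin below 0.1 N and contact force between each of pin, glue, block, offcut and guard below 0.1 N); the arm keeps its last pose, push and grip.
It fails at once if the guard is raised (over 0.2 rad) while the lock pin is not home (value of joint guard above 0.2 rad and not (horizontal distance between pin_mid and lock_bore below 0.004 m and z of pin_mid in the frame of lock_bore between -0.005 and 0.004 m and angle between pin_mid's own z axis and vertical below 0.1 rad)).
It fails at once if a bystander (glue bottle, sanding block, offcut) is shifted by over 30 mm (distance of any of glue, block, offcut from where it was at the start of the episode above 0.03 m).
It also fails if it takes over 51 s, if anything falls off the work surface, if the arm or the gripper's body presses on something with over 40 N, if the wrist force passes 120 N, or if a joint passes its speed limit or range.

ROBOT

A 6-joint arm with a two-finger parallel gripper is mounted at the origin on the work surface. World frame = base frame: x ahead of the robot, y to its left, z up, the work surface at z = 0. Lengths are in m, angles in rad, forces in N, time in s.
With the tool pointing down it reaches from about 0.35 to 0.85 m from the base axis. Payload 8.1 kg.
Tool frame: the origin (TCP) lies on the centre line of the jaws, within the pads' length; the fingertips stand 25 mm ahead of it and the grasp point (between the pads) lies 6 mm ahead of it; z points along the fingers, y is the line along which they close (so a half turn about z gives the same grasp; the last joint's range is limited). The gripper opens to 93 mm and grips with 3 to 60 N. Pads are 15 mm wide; open, the fingers measure 128 mm over their backs; the gripper's body (75 mm by 188 mm) begins 65 mm behind the grasp point.
Start: joints at [1.118, 0.13, 1.488, -0, 1.523, -0.085], TCP at [0.216, 0.56, 0.244] pointing down, gripper open.
Joint ranges: [-2.96, 2.96], [-0.89, 2.26], [0.02, 2.5], [-1.34, 4.48], [0, 2.73], [-2.66, 2.66]. Speed limits (rad/s): [2.39, 2.39, 2.79, 3.14, 3.14, 3.14].

INTERFACE

Orientations are given as a rotation vector (axis times angle).
In Python, from workcell import r, viewer, workorder gives the robot as it stands.
- The arm moves only by the shell command python3 -m handwheel 'ROWS' [FORCE]. ROWS is JSON, a list of rows, each an object of numbers: "x", "y", "z": the shift along the tool's x, y, z in mm; "rx", "ry", "rz": the turn, a rotation vector about the tool's x, y, z in degrees; "gripper": the opening, from 0 (shut) to 1 (fully open). In form: [{"x": .., "y": .., "z": .., "rx": .., "ry": .., "rz": .., "gripper": ..}, ...]. A call has 1 to 12 rows; each row shifts and turns the commanded pose from where the row before left it, along the tool's axes as they then stand; what a row does not reach is not made up. A row lasts 1/10 s, in which the tool goes at most 50 mm and 8.59 degrees, less where a joint would pass 70% of its speed; a pose out of reach is approached as far as the arm can. A call with a gripper value outside its range is refused whole. The fingers move at their own pace and stop on an object; FORCE is the grip in N (left out, the last holds). Time passes only in rows, so rows that do not move let the fingers close. It gives the time, the measured TCP pose, the force, the opening and the grip force at its end, in the units of the state.
- r.sense(): the state, without advancing time (a new reading comes with each control period).
- viewer.read_camera(name): name is "side" or "top"; returns (picture, depth): 480x640x3 uint8, red, green, blue; 480x640 float32, m along the optical axis (not along the pixel's ray), 0 where there is no reading.
- viewer.get_calibration(name): a dict with "mtx" (3x3 intrinsics, pixels), "extrinsics" (4x4, takes a point from camera to world coordinates). Camera axes: x right, y down, z forward; pixel columns grow to the right and rows downward; lengths in m; the calibration is good to about 2 mm. A picture is of the moment at which its call begins. get_calibration takes no time and is no camera call.
- workorder.finish_job(): hands the job in; it is judged then, once.
The state is a dict: "clock": time; "joint_pos": joint angles; "joint_vel": joint speeds; "tau": joint torques, N m; "ee_pos": TCP position; "eef_rot": TCP orientation; "force": force on the tool from outside, world axes, zero at the start; "wrist_torque": the same for the moment, N m; "finger_gap": finger opening in m; "grip_force": force on a finger pad.
Only numpy, scipy, OpenCV 4.12 (cv2) and the standard library are available. Lean on these libraries where they do the work, as an engineer would, in place of code of your own. Each camera call takes 0.05 s, during which the arm holds its last target. There are 200 camera calls.

## Working session

There is one attempt and no reset: what is moved stays moved. The work goes in short steps, Python scripts to look and compute and a shell command to move; the robot and the scene stay as the last step left them, time stands still between calls to the robot, and variables do not carry over. Pictures are saved under pics/ and viewed, at most 10 in all, crops included, and the job is handed in when it is done.

```bash
mkdir -p pics
cat > h.py <<'E'
import numpy as np, cv2
from workcell import r, viewer, workorder
def cam(n):
    p,d=viewer.read_camera(n); c=viewer.get_calibration(n)
    return p,d,np.array(c["mtx"]),np.array(c["extrinsics"])
def ray(u,v,z,K,T):
    d=T[:3,:3]@np.linalg.inv(K)@[u,v,1.]; o=T[:3,3]
    return o+d*(z-o[2])/d[2]
def cloud(d,K,T):
    v,u=np.mgrid[:480,:640]
    P=np.stack([(u-K[0,2])/K[0,0]*d,(v-K[1,2])/K[1,1]*d,d],-1)
    return P@T[:3,:3].T+T[:3,3]
E
python3 - <<'E'
from h import *
for n in("top","side"):
    p,d,K,T=cam(n); cv2.imwrite(f"pics/{n}0.png",p[:,:,::-1]); np.savez(f"{n}0.npz",p=p,d=d); print(n,K.round(1).tolist(),T.round(3).tolist())
print(r.sense())
E
```

```text
top [[524.3, 0.0, 317.8], [0.0, 524.3, 237.0], [0.0, 0.0, 1.0]] [[-0.001, -0.983, 0.183, 0.3], [-1.0, 0.001, -0.001, -0.0], [0.001, -0.183, -0.983, 1.541], [0.0, 0.0, 0.0, 1.0]]
side [[503.5, 0.0, 316.8], [0.0, 503.5, 242.3], [0.0, 0.0, 1.0]] [[-0.902, -0.331, 0.277, 0.26], [-0.432, 0.705, -0.563, 0.625], [-0.009, -0.628, -0.778, 0.954], [0.0, 0.0, 0.0, 1.0]]
{'clock': 0.1, 'joint_pos': array([ 1.11760986e+00,  1.31111421e-01,  1.48916354e+00, -5.48836520e-06,
        1.52300083e+00, -8.54081731e-02]), 'joint_vel': array([ 0.00129735, -0.00038628, -0.00206141,  0.00099326,  0.00031674,
       -0.00107618]), 'tau': array([ 1.03811584e-03, -5.61327195e+01, -4.93108642e+01,  7.70276436e-02,
        2.88218865e-02, -2.70975221e-05]), 'ee_pos': array([0.21550388, 0.55945642, 0.24268067]), 'eef_rot': array([-5.74372900e-01, -3.08818934e+00,  2.55050742e-03]), 'force': array([-0.42259532,  0.72275981,  0.64870863]), 'wrist_torque': array([0.06820245, 0.04008147, 0.05577057]), 'grip_force': 0.0, 'finger_gap': 0.0932028834520757}
```

View pics/top0.png

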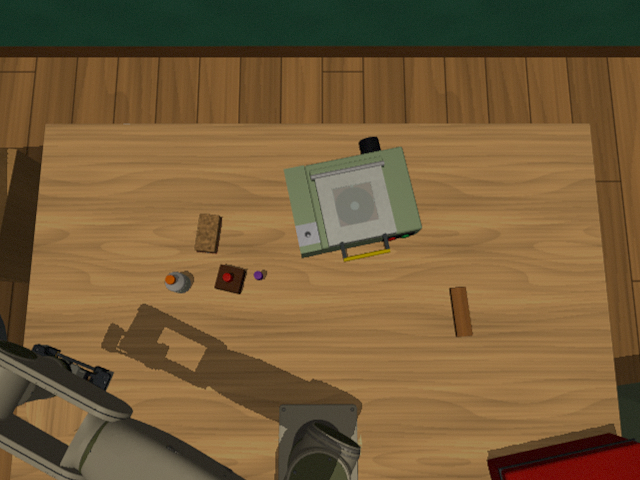

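View pics/side0.png

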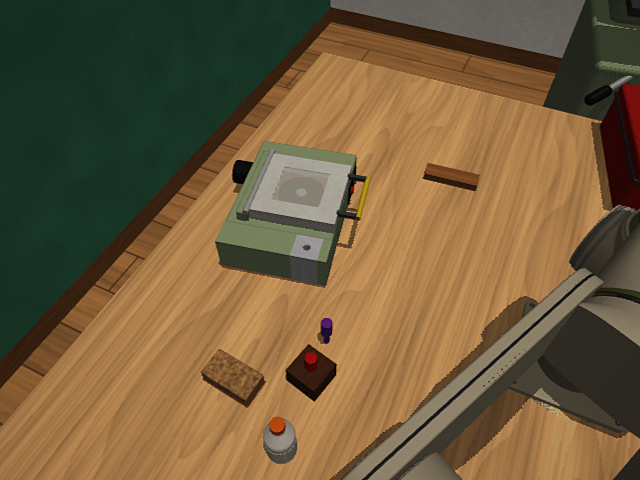

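The top view shows the red pin in its holder at (228,278), the bore at (308,234), the yellow bar from (345,259) to (390,251) and a purple look-alike at (259,275). In the side view the red head is at (311,360), the bore at (307,247) and the bar at (363,198).

Run:
```python
from h import *
hsvr=lambda p:cv2.cvtColor(p,cv2.COLOR_RGB2HSV)
for n in("top","side"):
    f=np.load(n+"0.npz");p,d=f["p"],f["d"];c=viewer.get_calibration(n);K=np.array(c["mtx"]);T=np.array(c["extrinsics"])
    h=hsvr(p);P=cloud(d,K,T)
    H,S,V=h[...,0],h[...,1],h[...,2]
    X,Y,Z=P[...,0],P[...,1],P[...,2]
    ws=(X>.2)&(X<.95)&(abs(Y)<.6)&(Z<.3)&(d>0)
    red=ws&((H<6)|(H>174))&(S>180)&(V>90)&(Z>.04)&(Y>.1)&(Z<.12)
    k,l,st,ce=cv2.connectedComponentsWithStats(red.astype(np.uint8))
    for i in range(1,k):
        if st[i,4]>15:
            m=l==i; print(n,"red",st[i],ce[i].round(1),P[m].mean(0).round(4),"zmax",Z[m].max().round(3)); t=m&(Z>.085); print("  top",P[t].mean(0).round(4),t.sum(),ray(*np.argwhere(t).mean(0)[::-1],.09,K,T).round(4))
    yel=ws&(H>22)&(H<34)&(S>180)&(V>100)&(Z>.1)
    v,u=np.nonzero(yel);Q=np.array([ray(a,b,.134,K,T) for a,b in zip(u,v)])
    rr=cv2.minAreaRect((Q[:,:2]*1000).astype(np.float32)); print(n,"bar",rr,P[yel].mean(0).round(4),len(u))
    # bore: dark in metal patch
    cu,cv_=(308,234) if n=="top" else (307,247)
    w=np.zeros_like(ws);w[cv_-7:cv_+8,cu-7:cu+8]=1
    b=w&(V<95);v,u=np.nonzero(b);print(n,"bore px",u.mean(),v.mean(),len(u),ray(u.mean(),v.mean(),.1,K,T).round(4), "deck z",np.median(Z[w]).round(4))
    # sander deck edges
    g=ws&(abs(Z-.1)<.006)&(X>.4)&(Y<.3)
    rr=cv2.minAreaRect((P[g][:,:2]*1000).astype(np.float32)); print(n,"deck",rr)
    br=ws&(abs(Z-.05)<.006)&(Y>.15)&(X<.5)&(V<90)
    print(n,"holder",cv2.minAreaRect((P[br][:,:2]*1000).astype(np.float32)),br.sum())
    pu=ws&(H>120)&(H<150)&(S>120)&(Y>.05);print(n,"purple",P[pu].mean(0).round(3),Z[pu].max().round(3))
    bl=ws&(Y>.15)&(Z>.02)&(Z<.2);
```

```text
top red [222 273   9   9  57] [226.3 276.6] [0.4594 0.253  0.087 ] zmax 0.095
  top [0.4584 0.2525 0.0901] 50 [0.4584 0.2526 0.09  ]
top bar ((513.7327270507812, -133.64002990722656), (10.19738483428955, 126.7907485961914), 11.829414367675781) [ 0.5138 -0.1337  0.1339] 172
top bore px 307.0625 233.3125 16 [0.5793 0.0283 0.1   ] deck z 0.0997
top deck ((652.3282470703125, 10.57977294921875), (266.0413818359375, 582.2304077148438), 14.329265594482422)
top holder ((457.4921569824219, 274.0596618652344), (233.23390197753906, 79.59967041015625), 89.0553207397461) 502
top purple [0.464 0.166 0.078] 0.085
side red [305 352  12  12 116] [310.5 357.5] [0.4596 0.2532 0.0895] zmax 0.097
  top [0.4595 0.254  0.0906] 113 [0.4596 0.2537 0.09  ]
side bar ((515.945068359375, -132.96902465820312), (10.73927116394043, 128.18470764160156), 12.027175903320312) [ 0.5146 -0.1291  0.1351] 178
side bore px 306.2692307692308 247.23076923076923 26 [0.5789 0.0293 0.1   ] deck z 0.1002
side deck ((656.8281860351562, 6.0633544921875), (262.1138916015625, 568.3009033203125), 14.153059959411621)
side holder ((459.95855712890625, 298.47747802734375), (260.60723876953125, 80.51063537597656), 89.40319061279297) 1173
side purple [0.464 0.173 0.065] 0.084
```

Both views agree: pin (0.459, 0.253), bore (0.579, 0.029), bar (0.515, -0.133), sander yaw about 12°. The bore-to-bar offset also fits the sizes given. Next I turn the tool so it closes along the sander's x.

```bash
cat >> h.py <<'E'
from scipy.spatial.transform import Rotation as Ro
def delta(t,yaw=12.):
    s=r.sense(); R=Ro.from_rotvec(s["eef_rot"]).as_matrix()
    y=np.radians(yaw); G=np.array([[-np.sin(y)*-1,0,0]]*3)
    G=np.column_stack([[-np.sin(y),np.cos(y),0],[np.cos(y),np.sin(y),0],[0,0,-1]])
    print("t",round(s["clock"],2),"pos",s["ee_pos"].round(4),"d_tool mm",(R.T@(np.array(t)-s["ee_pos"])*1000).round(1),"turn deg",np.degrees(Ro.from_matrix(R.T@G).as_rotvec()).round(2),"F",s["force"].round(1),"grip",round(float(s["grip_force"]),1),"gap",round(float(s["finger_gap"]),4))
E
python3 -m handwheel '[{"rz":8.14},{"rz":8.14},{"rz":8.14},{"rz":8.14},{"rz":8.14},{"rz":8.14},{"rz":8.14},{"gripper":0.7},{}]'
python3 -c "
from h import *
delta([.459,.253,.16])"
```

```text
t 0.1 pos [0.2155 0.5595 0.2427] d_tool mm [-337.4 -198.3   83. ] turn deg [-9.000e-02  4.000e-02  5.693e+01] F [-0.4  0.7  0.6] grip 0.0 gap 0.0932$[0]: bad value
```

```bash
python3 -m handwheel '[{"x":0,"y":0,"z":0,"rx":0,"ry":0,"rz":8.14,"gripper":1},{"x":0,"y":0,"z":0,"rx":0,"ry":0,"rz":8.14,"gripper":1},{"x":0,"y":0,"z":0,"rx":0,"ry":0,"rz":8.14,"gripper":1},{"x":0,"y":0,"z":0,"rx":0,"ry":0,"rz":8.14,"gripper":1},{"x":0,"y":0,"z":0,"rx":0,"ry":0,"rz":8.14,"gripper":1},{"x":0,"y":0,"z":0,"rx":0,"ry":0,"rz":8.14,"gripper":1},{"x":0,"y":0,"z":0,"rx":0,"ry":0,"rz":8.14,"gripper":0.7},{"x":0,"y":0,"z":0,"rx":0,"ry":0,"rz":0,"gripper":0.7}]'
python3 -c "
from h import *
delta([.459,.253,.16])"
```

```text
clock: 0.9
ee_pos: [0.2156, 0.5596, 0.2431]
eef_rot: [1.981, 2.438, -0.002]
force: [-0.4, -0.8, -0.1]
finger_gap: 0.0815
grip_force: 0.0
t 0.9 pos [0.2156 0.5596 0.2431] d_tool mm [-349.9  175.5   83.2] turn deg [-0.04  0.05 -0.19] F [-0.4 -0.8 -0.1] grip 0.0 gap 0.0815
```

```bash
python3 -m handwheel '[{"x":-35,"y":17.5,"z":0,"rx":0,"ry":0,"rz":0,"gripper":0.7},{"x":-35,"y":17.5,"z":0,"rx":0,"ry":0,"rz":0,"gripper":0.7},{"x":-35,"y":17.5,"z":0,"rx":0,"ry":0,"rz":0,"gripper":0.7},{"x":-35,"y":17.5,"z":0,"rx":0,"ry":0,"rz":0,"gripper":0.7},{"x":-35,"y":17.5,"z":0,"rx":0,"ry":0,"rz":0,"gripper":0.7},{"x":-35,"y":17.5,"z":0,"rx":0,"ry":0,"rz":0,"gripper":0.7},{"x":-35,"y":17.5,"z":0,"rx":0,"ry":0,"rz":0,"gripper":0.7},{"x":-35,"y":17.5,"z":0,"rx":0,"ry":0,"rz":0,"gripper":0.7},{"x":-35,"y":17.5,"z":0,"rx":0,"ry":0,"rz":0,"gripper":0.7},{"x":-35,"y":17.5,"z":0,"rx":0,"ry":0,"rz":0,"gripper":0.7},{"x":0,"y":0,"z":30,"rx":0,"ry":0,"rz":0,"gripper":0.7},{"x":0,"y":0,"z":0,"rx":0,"ry":0,"rz":0,"gripper":0.7}]'
python3 - <<'E'
from h import *
delta([.459,.253,.082])
p,d,K,T=cam("side");cv2.imwrite("pics/s1.png",cv2.resize(p[250:470,180:460,::-1],None,fx=2.5,fy=2.5))
E
```

```text
clock: 2.1
ee_pos: [0.4579, 0.2518, 0.2097]
eef_rot: [-1.974, -2.44, 0.009]
force: [-1.2, 1.2, -0.7]
finger_gap: 0.065
grip_force: 0.0
t 2.1 pos [0.4579 0.2518 0.2097] d_tool mm [  1.1   2.1 127.7] turn deg [-0.37  0.07  0.04] F [-1.2  1.2 -0.7] grip 0.0 gap 0.065
```

View pics/s1.png

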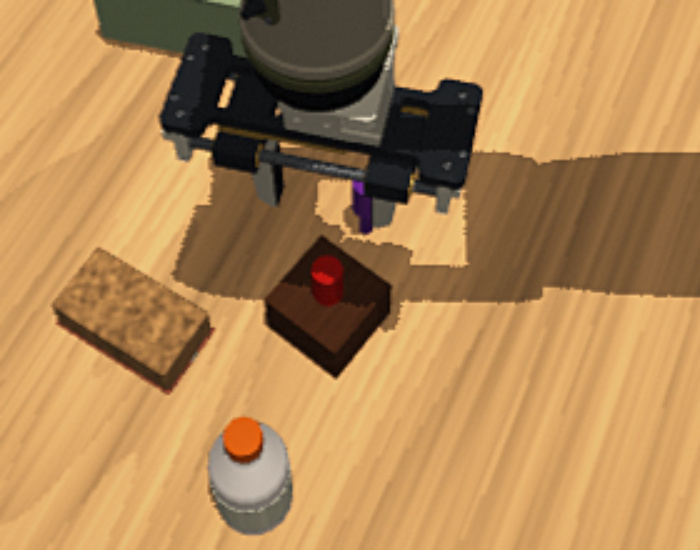

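The open fingers straddle the red head (about (327,280) in the crop), and the block and glue bottle are clear. I'll descend and grip.

```bash
python3 -m handwheel '[{"x":0,"y":1,"z":30,"rx":0,"ry":0,"rz":0,"gripper":0.7},{"x":0,"y":0,"z":30,"rx":0,"ry":0,"rz":0,"gripper":0.7},{"x":0,"y":0,"z":30,"rx":0,"ry":0,"rz":0,"gripper":0.7},{"x":0,"y":0,"z":20,"rx":0,"ry":0,"rz":0,"gripper":0.7},{"x":0,"y":0,"z":15,"rx":0,"ry":0,"rz":0,"gripper":0.7},{"x":0,"y":0,"z":0,"rx":0,"ry":0,"rz":0,"gripper":0.7},{"x":0,"y":0,"z":0,"rx":0,"ry":0,"rz":0,"gripper":0.7}]'
python3 -c "
from h import *
delta([.459,.253,.082])"
```

```text
clock: 2.85
ee_pos: [0.4607, 0.2546, 0.0897]
eef_rot: [1.976, 2.442, 0.001]
force: [0.0, 0.4, 0.2]
finger_gap: 0.065
grip_force: 0.0
t 2.85 pos [0.4607 0.2546 0.0897] d_tool mm [-1.2 -2.   7.7] turn deg [ 0.05 -0.01  0.03] F [0.  0.4 0.2] grip 0.0 gap 0.065
```

```bash
python3 -m handwheel '[{"x":-1,"y":-2,"z":7.5,"rx":0,"ry":0,"rz":0,"gripper":0.7},{"x":0,"y":0,"z":0,"rx":0,"ry":0,"rz":0,"gripper":0.1},{"x":0,"y":0,"z":0,"rx":0,"ry":0,"rz":0,"gripper":0.1},{"x":0,"y":0,"z":0,"rx":0,"ry":0,"rz":0,"gripper":0.1},{"x":0,"y":0,"z":0,"rx":0,"ry":0,"rz":0,"gripper":0.1},{"x":0,"y":0,"z":0,"rx":0,"ry":0,"rz":0,"gripper":0.1},{"x":0,"y":0,"z":0,"rx":0,"ry":0,"rz":0,"gripper":0.1}]' 20
python3 -c "
from h import *
delta([.459,.253,.082])"
```

```text
clock: 3.55
ee_pos: [0.4587, 0.2525, 0.0813]
eef_rot: [1.978, 2.44, 0.0]
force: [0.1, 0.2, 0.7]
finger_gap: 0.0235
grip_force: 20.0
t 3.55 pos [0.4587 0.2525 0.0813] d_tool mm [ 0.4  0.4 -0.7] turn deg [ 0.01 -0.   -0.06] F [0.1 0.2 0.7] grip 20.0 gap 0.0235
```

```bash
python3 -m handwheel '[{"x":0,"y":0,"z":-15,"rx":0,"ry":0,"rz":0,"gripper":0.1},{"x":0,"y":0,"z":-30,"rx":0,"ry":0,"rz":0,"gripper":0.1},{"x":0,"y":0,"z":-35,"rx":0,"ry":0,"rz":0,"gripper":0.1},{"x":0,"y":0,"z":-35,"rx":0,"ry":0,"rz":0,"gripper":0.1},{"x":0,"y":0,"z":-20,"rx":0,"ry":0,"rz":0,"gripper":0.1},{"x":0,"y":0,"z":0,"rx":0,"ry":0,"rz":0,"gripper":0.1}]'
python3 -c "
from h import *
delta([.5791,.0288,.19])"
```

```text
clock: 4.15
ee_pos: [0.4607, 0.2534, 0.2214]
eef_rot: [1.976, 2.438, 0.011]
force: [0.4, 0.3, -0.5]
finger_gap: 0.0235
grip_force: 20.0
t 4.15 pos [0.4607 0.2534 0.2214] d_tool mm [-244.3   69.1   31.5] turn deg [ 0.43 -0.09 -0.05] F [ 0.4  0.3 -0.5] grip 20.0 gap 0.0235
```

```bash
python3 -m handwheel '[{"x":-15,"y":4,"z":0,"rx":0,"ry":0,"rz":0,"gripper":0.1},{"x":-35,"y":10,"z":0,"rx":0,"ry":0,"rz":0,"gripper":0.1},{"x":-35,"y":10,"z":0,"rx":0,"ry":0,"rz":0,"gripper":0.1},{"x":-35,"y":10,"z":0,"rx":0,"ry":0,"rz":0,"gripper":0.1},{"x":-35,"y":10,"z":0,"rx":0,"ry":0,"rz":0,"gripper":0.1},{"x":-35,"y":10,"z":0,"rx":0,"ry":0,"rz":0,"gripper":0.1},{"x":-35,"y":10,"z":0,"rx":0,"ry":0,"rz":0,"gripper":0.1},{"x":-19,"y":5,"z":15,"rx":0,"ry":0,"rz":0,"gripper":0.1},{"x":0,"y":0,"z":10,"rx":0,"ry":0,"rz":0,"gripper":0.1},{"x":0,"y":0,"z":0,"rx":0,"ry":0,"rz":0,"gripper":0.1},{"x":0,"y":0,"z":0,"rx":0,"ry":0,"rz":0,"gripper":0.1},{"x":0,"y":0,"z":0,"rx":0,"ry":0,"rz":0,"gripper":0.1}]'
python3 - <<'E'
from h import *
delta([.5791,.0288,.19])
p,d,K,T=cam("side");cv2.imwrite("pics/s2.png",cv2.resize(p[140:300,200:400,::-1],None,fx=3.5,fy=3.5))
E
```

```text
clock: 5.35
ee_pos: [0.5764, 0.0289, 0.1914]
eef_rot: [1.977, 2.442, 0.0]
force: [-0.1, 0.7, 0.0]
finger_gap: 0.0231
grip_force: 20.0
t 5.35 pos [0.5764 0.0289 0.1914] d_tool mm [-0.6  2.6  1.4] turn deg [ 0.01 -0.    0.02] F [-0.1  0.7  0. ] grip 20.0 gap 0.0231
```

View pics/s2.png

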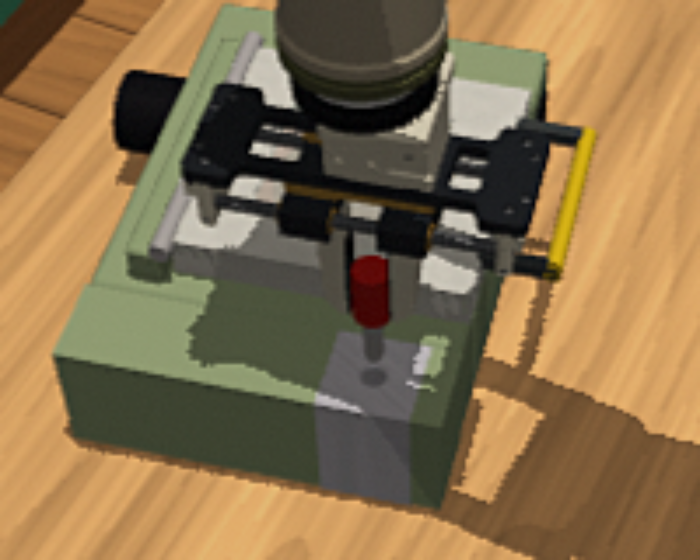

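The pin foot at (374,355) hangs just above the bore at (374,378) in the crop. I'll correct about 2.5 mm and descend.

```bash
python3 -m handwheel '[{"x":-0.3,"y":2.5,"z":0,"rx":0,"ry":0,"rz":0,"gripper":0.1},{"x":0,"y":0,"z":0,"rx":0,"ry":0,"rz":0,"gripper":0.1},{"x":0,"y":0,"z":8,"rx":0,"ry":0,"rz":0,"gripper":0.1},{"x":0,"y":0,"z":8,"rx":0,"ry":0,"rz":0,"gripper":0.1},{"x":0,"y":0,"z":8,"rx":0,"ry":0,"rz":0,"gripper":0.1},{"x":0,"y":0,"z":0,"rx":0,"ry":0,"rz":0,"gripper":0.1},{"x":0,"y":0,"z":0,"rx":0,"ry":0,"rz":0,"gripper":0.1}]'
python3 -c "
from h import *
delta([.579,.0286,.1313])"
```

```text
clock: 6.1
ee_pos: [0.5787, 0.0283, 0.1665]
eef_rot: [-1.978, -2.44, 0.001]
force: [-0.1, 0.1, 0.1]
finger_gap: 0.0238
grip_force: 20.0
t 6.1 pos [0.5787 0.0283 0.1665] d_tool mm [ 0.2  0.4 35.2] turn deg [-0.07 -0.02 -0.06] F [-0.1  0.1  0.1] grip 20.0 gap 0.0238
```

```bash
python3 -m handwheel '[{"x":0,"y":0,"z":8,"rx":0,"ry":0,"rz":0,"gripper":0.1},{"x":0,"y":0,"z":8,"rx":0,"ry":0,"rz":0,"gripper":0.1},{"x":0,"y":0,"z":8,"rx":0,"ry":0,"rz":0,"gripper":0.1},{"x":0,"y":0,"z":6,"rx":0,"ry":0,"rz":0,"gripper":0.1},{"x":0,"y":0,"z":3,"rx":0,"ry":0,"rz":0,"gripper":0.1},{"x":0,"y":0,"z":0,"rx":0,"ry":0,"rz":0,"gripper":0.1},{"x":0,"y":0,"z":0,"rx":0,"ry":0,"rz":0,"gripper":0.1}]'
python3 -c "
from h import *
delta([.579,.0286,.1313])"
```

```text
clock: 6.8
ee_pos: [0.5793, 0.0283, 0.1343]
eef_rot: [1.978, 2.44, 0.0]
force: [0.1, 1.0, 0.4]
finger_gap: 0.0237
grip_force: 20.0
t 6.8 pos [0.5793 0.0283 0.1343] d_tool mm [ 0.3 -0.2  3. ] turn deg [ 0.01  0.   -0.05] F [0.1 1.  0.4] grip 20.0 gap 0.0237
```

```bash
python3 -m handwheel '[{"x":0,"y":0,"z":2.5,"rx":0,"ry":0,"rz":0,"gripper":0.1},{"x":0,"y":0,"z":0,"rx":0,"ry":0,"rz":0,"gripper":0.1},{"x":0,"y":0,"z":0,"rx":0,"ry":0,"rz":0,"gripper":0.45},{"x":0,"y":0,"z":0,"rx":0,"ry":0,"rz":0,"gripper":0.45},{"x":0,"y":0,"z":0,"rx":0,"ry":0,"rz":0,"gripper":0.45},{"x":0,"y":0,"z":0,"rx":0,"ry":0,"rz":0,"gripper":0.45},{"x":0,"y":0,"z":-15,"rx":0,"ry":0,"rz":0,"gripper":0.45},{"x":0,"y":0,"z":-30,"rx":0,"ry":0,"rz":0,"gripper":0.45},{"x":0,"y":0,"z":-30,"rx":0,"ry":0,"rz":0,"gripper":0.45},{"x":0,"y":0,"z":-15,"rx":0,"ry":0,"rz":0,"gripper":0.45},{"x":0,"y":0,"z":0,"rx":0,"ry":0,"rz":0,"gripper":0.45}]'
python3 - <<'E'
from h import *
delta([.515,-.133,.20])
p,d,K,T=cam("side");cv2.imwrite("pics/s3.png",cv2.resize(p[140:300,200:400,::-1],None,fx=3.5,fy=3.5))
P=cloud(d,K,T);h=cv2.cvtColor(p,cv2.COLOR_RGB2HSV);m=((h[...,0]<6)|(h[...,0]>174))&(h[...,1]>170)&(d>0)&(abs(P[...,0]-.58)<.04)&(abs(P[...,1]-.03)<.04)
print(m.sum(),P[m][:,2].max(),P[m].mean(0))
E
```

```text
clock: 7.9
ee_pos: [0.5809, 0.0282, 0.2254]
eef_rot: [1.975, 2.437, 0.006]
force: [0.2, 0.6, -0.2]
finger_gap: 0.0418
grip_force: 0.0
t 7.9 pos [0.5809 0.0282 0.2254] d_tool mm [-144.1  -98.1   25.1] turn deg [ 0.34  0.08 -0.05] F [ 0.2  0.6 -0.2] grip 0.0 gap 0.0418
177 0.3854937299320893 [0.57719751 0.03495629 0.13104246]
```

View pics/s3.png

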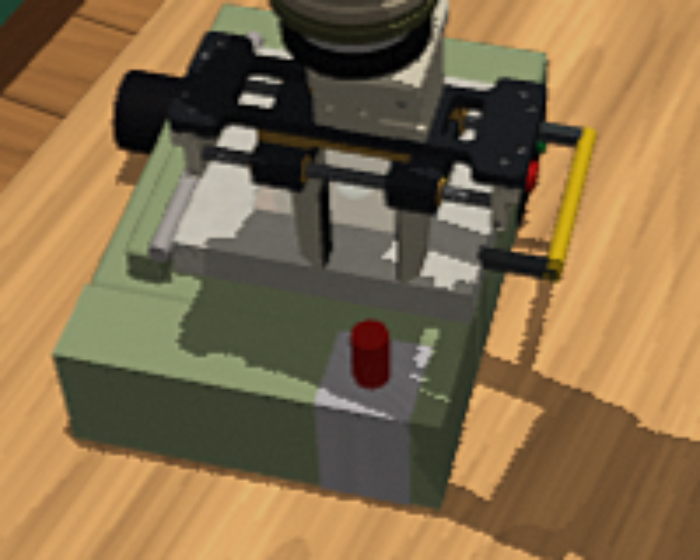

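The head now stands flush on the metal patch at (371,355) in the crop. Next I go above the bar.

```bash
python3 -m handwheel '[{"x":-14,"y":-10,"z":0,"rx":0,"ry":0,"rz":0,"gripper":0.45},{"x":-29,"y":-20,"z":0,"rx":0,"ry":0,"rz":0,"gripper":0.45},{"x":-29,"y":-20,"z":0,"rx":0,"ry":0,"rz":0,"gripper":0.45},{"x":-29,"y":-20,"z":0,"rx":0,"ry":0,"rz":0,"gripper":0.45},{"x":-29,"y":-20,"z":0,"rx":0,"ry":0,"rz":0,"gripper":0.45},{"x":-14,"y":-8,"z":0,"rx":0,"ry":0,"rz":0,"gripper":0.45},{"x":0,"y":0,"z":0,"rx":0,"ry":0,"rz":0,"gripper":0.45},{"x":0,"y":0,"z":0,"rx":0,"ry":0,"rz":0,"gripper":0.45},{"x":0,"y":0,"z":0,"rx":0,"ry":0,"rz":0,"gripper":0.45}]'
python3 - <<'E'
from h import *
delta([.515,-.133,.136])
p,d,K,T=cam("side");cv2.imwrite("pics/s4.png",cv2.resize(p[100:300,200:450,::-1],None,fx=3,fy=3))
P=cloud(d,K,T);h=cv2.cvtColor(p,cv2.COLOR_RGB2HSV);m=((h[...,0]<6)|(h[...,0]>174))&(h[...,1]>170)&(d>0)&(abs(P[...,0]-.58)<.04)&(abs(P[...,1]-.03)<.04)&(P[...,2]<.2)
Z=P[m][:,2];print(m.sum(),np.sort(Z)[-40:].round(4),P[m&(P[...,2]>.136)].mean(0),P[m].mean(0))
E
```

```text
clock: 8.85
ee_pos: [0.5127, -0.1322, 0.2207]
eef_rot: [-1.977, -2.44, 0.0]
force: [-0.0, 0.1, 0.1]
finger_gap: 0.0419
grip_force: 0.0
t 8.85 pos [ 0.5127 -0.1322  0.2207] d_tool mm [-1.3  2.2 84.7] turn deg [-0.07 -0.06 -0.03] F [-0.   0.1  0.1] grip 0.0 gap 0.0419
171 [0.141  0.141  0.141  0.141  0.1411 0.1411 0.1412 0.1412 0.1413 0.1413
 0.1414 0.1414 0.1414 0.1415 0.1416 0.1417 0.1417 0.1417 0.1418 0.1418
 0.1419 0.1419 0.1419 0.142  0.142  0.1421 0.1421 0.1422 0.1423 0.1423
 0.1425 0.1426 0.1426 0.1426 0.1427 0.1428 0.143  0.1432 0.1435 0.144 ] [0.57880457 0.03170419 0.14036288] [0.57707189 0.03489296 0.13016734]
```

View pics/s4.png

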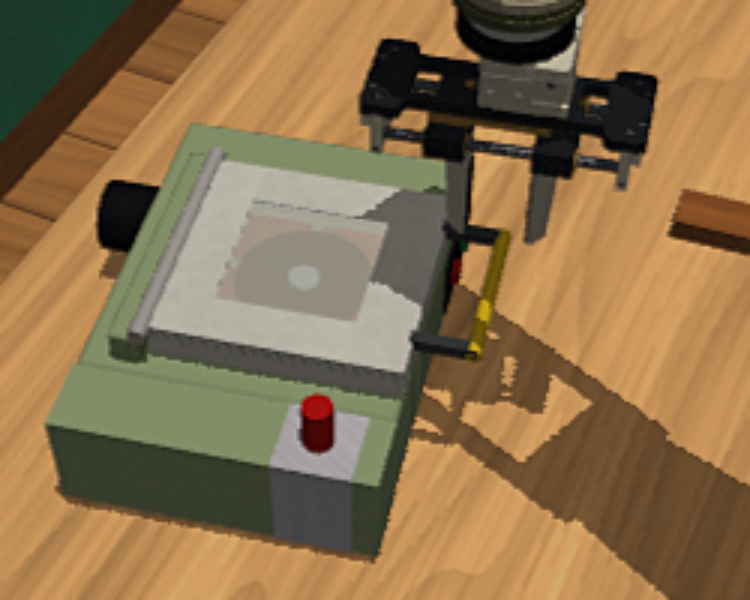

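The pin's head top is at z≈0.140, so it is home, and the guard is shut. The fingers straddle the bar, so I'll descend 84 mm and pinch it.

```bash
python3 -m handwheel '[{"x":-1,"y":2,"z":20,"rx":0,"ry":0,"rz":0,"gripper":0.45},{"x":0,"y":0,"z":20,"rx":0,"ry":0,"rz":0,"gripper":0.45},{"x":0,"y":0,"z":20,"rx":0,"ry":0,"rz":0,"gripper":0.45},{"x":0,"y":0,"z":15,"rx":0,"ry":0,"rz":0,"gripper":0.45},{"x":0,"y":0,"z":9,"rx":0,"ry":0,"rz":0,"gripper":0.45},{"x":0,"y":0,"z":0,"rx":0,"ry":0,"rz":0,"gripper":0.45},{"x":0,"y":0,"z":0,"rx":0,"ry":0,"rz":0,"gripper":0.0},{"x":0,"y":0,"z":0,"rx":0,"ry":0,"rz":0,"gripper":0.0},{"x":0,"y":0,"z":0,"rx":0,"ry":0,"rz":0,"gripper":0.0},{"x":0,"y":0,"z":0,"rx":0,"ry":0,"rz":0,"gripper":0.0},{"x":0,"y":0,"z":0,"rx":0,"ry":0,"rz":0,"gripper":0.0}]' 30
python3 - <<'E'
from h import *
delta([.515,-.133,.136])
for a in range(0,51,10):
    a=np.radians(a); print(((1-np.cos(a))*245).round(1),(-np.sin(a)*245).round(1))
E
```

```text
clock: 10.0
ee_pos: [0.5148, -0.1338, 0.1378]
eef_rot: [-1.978, -2.44, 0.002]
force: [-2.3, -1.9, 0.3]
finger_gap: 0.011
grip_force: 30.0
t 10.0 pos [ 0.5148 -0.1338  0.1378] d_tool mm [0.7 0.4 1.8] turn deg [-0.06  0.02 -0.06] F [-2.3 -1.9  0.3] grip 30.0 gap 0.011
0.0 -0.0
3.7 -42.5
14.8 -83.8
32.8 -122.5
57.3 -157.5
87.5 -187.7
```

```bash
python3 -m handwheel '[{"x":0,"y":0.2,"z":-10.7,"rx":0,"ry":0,"rz":0,"gripper":0},{"x":0,"y":0.7,"z":-10.7,"rx":0,"ry":0,"rz":0,"gripper":0},{"x":0,"y":1.2,"z":-10.6,"rx":0,"ry":0,"rz":0,"gripper":0},{"x":0,"y":1.6,"z":-10.6,"rx":0,"ry":0,"rz":0,"gripper":0},{"x":0,"y":2.1,"z":-10.5,"rx":0,"ry":0,"rz":0,"gripper":0},{"x":0,"y":2.5,"z":-10.4,"rx":0,"ry":0,"rz":0,"gripper":0},{"x":0,"y":3,"z":-10.3,"rx":0,"ry":0,"rz":0,"gripper":0},{"x":0,"y":3.4,"z":-10.1,"rx":0,"ry":0,"rz":0,"gripper":0},{"x":0,"y":0,"z":0,"rx":0,"ry":0,"rz":0,"gripper":0},{"x":0,"y":0,"z":0,"rx":0,"ry":0,"rz":0,"gripper":0}]'
python3 - <<'E'
from h import *
b=np.array([.5148,-.1338,.1378]);u=np.array([np.cos(np.radians(12)),np.sin(np.radians(12)),0])
def t(a): a=np.radians(a); return b+u*.245*(1-np.cos(a))+[0,0,.245*np.sin(a)]
delta(t(20));delta(t(50))
E
```

```text
clock: 11.0
ee_pos: [0.5285, -0.1309, 0.2225]
eef_rot: [-1.978, -2.439, 0.004]
force: [-7.1, -5.6, -0.2]
finger_gap: 0.0111
grip_force: 30.0
t 11.0 pos [ 0.5285 -0.1309  0.2225] d_tool mm [-0.   0.8  0.9] turn deg [-0.15  0.02 -0.08] F [-7.1 -5.6 -0.2] grip 30.0 gap 0.0111
t 11.0 pos [ 0.5285 -0.1309  0.2225] d_tool mm [ 1.000e-01  7.330e+01 -1.031e+02] turn deg [-0.15  0.02 -0.08] F [-7.1 -5.6 -0.2] grip 30.0 gap 0.0111
```

```bash
python3 -m handwheel '[{"x":0,"y":3.9,"z":-9.9,"rx":0,"ry":0,"rz":0,"gripper":0},{"x":0,"y":4.3,"z":-9.8,"rx":0,"ry":0,"rz":0,"gripper":0},{"x":0,"y":4.8,"z":-9.6,"rx":0,"ry":0,"rz":0,"gripper":0},{"x":0,"y":5.2,"z":-9.4,"rx":0,"ry":0,"rz":0,"gripper":0},{"x":0,"y":5.6,"z":-9.1,"rx":0,"ry":0,"rz":0,"gripper":0},{"x":0,"y":5.9,"z":-8.9,"rx":0,"ry":0,"rz":0,"gripper":0},{"x":0,"y":6.3,"z":-8.6,"rx":0,"ry":0,"rz":0,"gripper":0},{"x":0,"y":6.7,"z":-8.4,"rx":0,"ry":0,"rz":0,"gripper":0},{"x":0,"y":7,"z":-8,"rx":0,"ry":0,"rz":0,"gripper":0},{"x":0,"y":7.4,"z":-7.7,"rx":0,"ry":0,"rz":0,"gripper":0},{"x":0,"y":7.7,"z":-7.4,"rx":0,"ry":0,"rz":0,"gripper":0},{"x":0,"y":8,"z":-7,"rx":0,"ry":0,"rz":0,"gripper":0}]'
python3 -m handwheel '[{"x":0,"y":0,"z":0,"rx":0,"ry":0,"rz":0,"gripper":0},{"x":0,"y":0,"z":0,"rx":0,"ry":0,"rz":0,"gripper":0},{"x":0,"y":0,"z":0,"rx":0,"ry":0,"rz":0,"gripper":0},{"x":0,"y":0,"z":0,"rx":0,"ry":0,"rz":0,"gripper":0},{"x":0,"y":0,"z":0,"rx":0,"ry":0,"rz":0,"gripper":0},{"x":0,"y":0,"z":0,"rx":0,"ry":0,"rz":0,"gripper":0}]'
python3 - <<'E'
from h import *
b=np.array([.5148,-.1338,.1378]);u=np.array([np.cos(np.radians(12)),np.sin(np.radians(12)),0])
def t(a): a=np.radians(a); return b+u*.245*(1-np.cos(a))+[0,0,.245*np.sin(a)]
delta(t(50))
p,d,K,T=cam("side");cv2.imwrite("pics/s5.png",cv2.resize(p[80:300,180:460,::-1],None,fx=2.7,fy=2.7))
P=cloud(d,K,T);h=cv2.cvtColor(p,cv2.COLOR_RGB2HSV)
m=(h[...,0]>22)&(h[...,0]<34)&(h[...,1]>180)&(d>0)&(P[...,2]>.15);print("bar",m.sum(),np.median(P[m],0))
m=((h[...,0]<6)|(h[...,0]>174))&(h[...,1]>170)&(d>0)&(abs(P[...,0]-.58)<.04)&(abs(P[...,1]-.03)<.04)&(P[...,2]<.2)
print(m.sum(),np.percentile(P[m][:,2],80),P[m].mean(0))
E
```

```text
clock: 12.2
ee_pos: [0.5987, -0.1163, 0.3299]
eef_rot: [-1.98, -2.439, 0.005]
force: [-20.8, -4.2, 18.7]
finger_gap: 0.011
grip_force: 30.0
clock: 12.8
ee_pos: [0.5988, -0.1162, 0.3301]
eef_rot: [1.979, 2.439, -0.004]
force: [-19.3, -3.9, 18.5]
finger_gap: 0.011
grip_force: 30.0
t 12.8 pos [ 0.5988 -0.1162  0.3301] d_tool mm [0.3 1.7 4.6] turn deg [-0.08  0.12 -0.12] F [-19.3  -3.9  18.5] grip 30.0 gap 0.011
bar 157 [ 0.59281138 -0.08840347  0.32225367]
174 0.14117268847038092 [0.5771687  0.0347285  0.12991228]
```

View pics/s5.png

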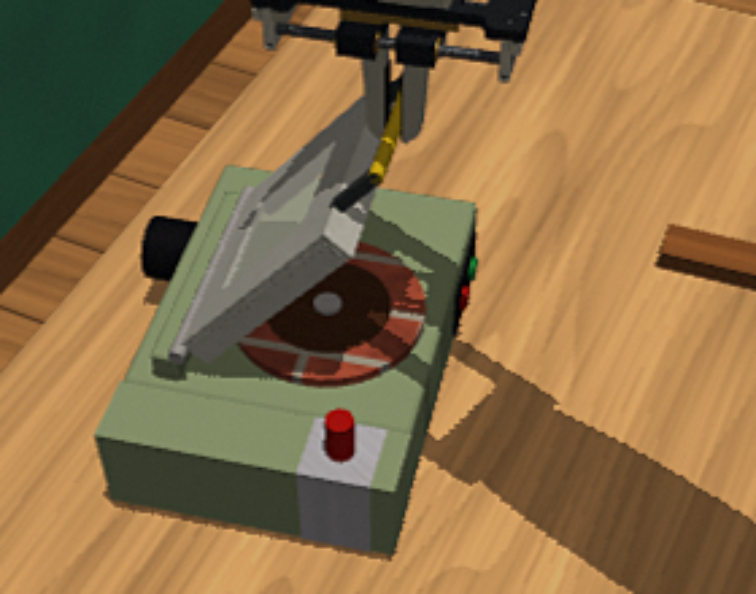

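The guard is held still at about 50° (bar centre z≈0.318), the pin is upright in its bore at (340,435), and nothing is touching the guard but the fingers. I'll hand in now.

```bash
python3 -c "
from workcell import workorder
print(workorder.finish_job())"
```

```text
the job is handed in; nothing more can be done
None
```

The red lock pin stands fully home and released in the sander's bore, and the robot is holding the guard still at about 50°; I handed the job in about 13 s into the 51 s limit, and no verdict was returned.

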